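# Slide the fin-topped slider round the bent guide rod to its stop

### The arm

A 6-joint arm with a two-finger parallel gripper is mounted at the origin on a cart in front of the work surface, level with it; the furniture and walls round the work are solid. World frame = base frame: x ahead of the robot, y to its left, z up, the work surface at z = 0. Lengths are in m, angles in rad, forces in N, time in s.
With the tool pointing down it reaches from about 0.375 to 0.9 m from the base axis. Payload 3.1 kg.
Tool frame: the origin (TCP) lies midway between the tips of the shut fingers; the grasp point (between the pads) lies 19 mm behind it; z points along the fingers, y is the direction in which the jaws open and shut (so a half turn about z gives the same grasp; the last joint's range is limited). The gripper opens to 85 mm and grips with 20 to 120 N. Pads are 22 mm wide; open, the fingers measure 114 mm over their backs; the gripper's body (76 mm by 85 mm) begins 54 mm behind the grasp point. The pads swing forward as they close: fully open they stand 13 mm farther back than shut.
Start: joints at [1.129, 0.527, 1.433, -0, 1.181, -0.178], TCP at [0.162, 0.604, 0.231] pointing down, gripper open.
Joint ranges: [-3.08, 3.08], [-0.75, 2.2], [0.22, 2.44], [-1.43, 4.57], [0, 2.65], [-2.85, 2.85]. Speed limits (rad/s): [2.79, 2.79, 3.14, 3.14, 3.14, 3.14].

### API

Orientations are given as a unit quaternion [x, y, z, w].
In Python, from station import manip gives the robot as it stands. The module is installed in compiled form; this text tells all that it offers.
- The arm moves only by the tool drive_tool, never from a script. Its argument "deltas" is one flat list of numbers, 4 for each row, row after row: the shift along the tool's x, y, z in cm, then the turn about the tool's z in degrees. A call has 1 to 12 rows; each row is the pose to reach, as a shift and turn from the pose measured when the call began, along the tool's axes at that moment; what a row does not reach only later rows make up. A row lasts 1/10 s, in which the tool goes at most 50 mm and 8.59 degrees, less where a joint would pass 70% of its speed; a pose out of reach is approached as far as the arm can. A call with a gripper value outside its range is refused whole. "hand" is the finger opening in cm, from 0 to 8.54, set as the call begins (left out, the last holds). The fingers move at their own pace and stop on an object; "squeeze" is the grip in N (left out, the last holds). Time passes only in rows, so rows that repeat a pose let the fingers close. It gives the time, the measured TCP pose, the force and the opening at its end, in the units of the state.
- manip.sense(): the state, without advancing time (a new reading comes with each control period).
- manip.snapshot(name): name is "scene" or "side" or "wrist"; returns a dict with "frame" (400x640x3 uint8, red, green, blue), "depth" (400x640 float32, m along the optical axis (not along the pixel's ray), 0 where there is no reading), "fx", "fy", "cx", "cy" (pixels), "R" (3x3) and "t" (3): a world point X has camera coordinates R X + t. Camera axes: x right, y down, z forward; pixel columns grow to the right and rows downward; lengths in m; the calibration is good to about 2 mm. The wrist camera is an equidistant fisheye: a pixel r from the principal point sees the ray r / f radians off the axis. A picture is of the moment at which its call begins.
- manip.sign_off(): hands the job in, once; it reports no verdict.
The state is a dict: "t": time; "q": joint angles; "qd": joint speeds; "tau": joint torques, N m; "tcp_pos": TCP position; "tool_rot": TCP orientation; "force": force on the tool from outside, world axes, zero at the start; "ft_torque": the same for the moment, N m; "finger_gap": opening from 0.0 (shut) to 1.0 (fully open).
Only numpy, scipy, OpenCV 4.12 (cv2) and the standard library are available. Lean on these libraries where they do the work, as an engineer would, in place of code of your own. Each camera call takes 0.05 s, during which the arm holds its last target.

### The job

The stop collar on the bent guide rod is set for the next curved score line. Slide the slider that has the flat upright fin along the rod and round the bend, turning it with the rod, until it rests against the stop collar, and let go of it. Leave the stop collar and the slider with the round knob where they are.

Things in the scene. Friction and masses are not known exactly. Their poses are not given: they have to be found in the camera images.
- guide: Fixed grey board, 12 mm thick, with a bent 10 mm steel rod, its centre line 36 mm above the worktop. Origin: centre of the bend, at worktop height; z up. From above the rod is a U: a half circle of 100 mm radius on the +x side (apex on the +x axis), then from its ends, at y = +100 and -100 mm, straight legs 60 mm long towards -x to a post. One slider is threaded on each leg.
- fin (a point): Grip point in the fin of the slider to move: aluminium block 40 long (x, along the rod) x 34 x 44 mm high, standing on the board, rod through its 18 mm bore, 0.16 kg, low friction, play 4 mm each way. On top a fin 30 long (x) x 12 mm thick (y). Point on its middle axis, 70 mm above the underside, 18 below the fin's top. Starts on either straight leg, its x parallel to the guide's x.
- knob (a point): Point in the knob of the other slider, which stays: the same block with a round knob of 28 mm diameter on top in place of the fin, on the other leg. The point lies on its middle axis, 70 mm above the block's underside.
- stop (a point): Centre of the dark steel stop collar on the rod (26 mm diameter, 16 mm long, thumbscrew on top up to 61 mm above the worktop), clamped within 0.2 rad of the bend's apex; it holds against about 40 N. The finned slider touches it when the two points are about 32 mm apart horizontally (0.325 rad round the bend).
Mind the look-alikes: they are no part of the job. What is shaped like the part that bears fin but turquoise is not meant.

How it is judged:
By the outcome, as a careful person would: the job done as asked, in the order asked, and still so for the second after the job is handed in, with the robot touching nothing.
It also fails if it takes over 35 s, if anything falls off the work surface, if the arm or the gripper's body presses on something with over 40 N, if the wrist force passes 120 N, or if a joint passes its speed limit or range.

## Working session

There is one attempt and no reset: what is moved stays moved. The work goes in short steps, Python scripts to look and compute and a tool call to move; the robot and the scene stay as the last step left them, time stands still between calls to the robot, and variables do not carry over. Pictures are saved under pics/ and viewed, and the job is handed in when it is done.

Besides the shell and the picture viewer there is one more tool, called as a command line: name --argument value ..., lists and objects as JSON in quotes. drive_tool: Moves the arm, as the interface text tells. Its arguments: {"type":"object","properties":{"deltas":{"type":"array"},"hand":{"type":"number"},"squeeze":{"type":"number"}},"required":["deltas"]}

```bash
mkdir -p pics; python3 - <<'E'
from station import manip
import cv2,numpy as np
s=manip.sense();print(s)
for n in("scene","side"):
    d=manip.snapshot(n)
    np.savez(f"{n}0.npz",**{k:np.array(v) for k,v in d.items()})
    cv2.imwrite(f"pics/{n}0.png",d["frame"][:,:,::-1]);print(n,d["fx"],d["cx"],d["cy"],d["R"],d["t"])
E
```

```text
{'t': 0.0, 'q': array([ 1.12950806e+00,  5.28423441e-01,  1.43391925e+00,  1.70099039e-06,
        1.18140675e+00, -1.78498147e-01]), 'qd': array([-0.00093381,  0.00032609,  0.0006623 , -0.00033397,  0.00020948,
        0.00212935]), 'tau': array([-7.27859860e-04, -4.42349267e+01, -1.78026348e+01, -2.23703200e-04,
        8.56320723e-03, -9.22240332e-06]), 'tcp_pos': array([0.16201507, 0.60288464, 0.23035449]), 'tool_rot': array([ 1.31017548e-01,  9.91379463e-01, -1.02678172e-03, -3.29611342e-04]), 'force': array([-0.3260935 , -0.40116191,  0.49306138]), 'ft_torque': array([-0.02850991, -0.02280618, -0.03978055]), 'finger_gap': 1.003336049174138}
scene 408.51259771448537 313.8492600828401 196.0451571246578 [[ 0.55987961 -0.82857202  0.00179809]
 [-0.59953033 -0.40660842 -0.68937143]
 [ 0.571925    0.384887   -0.72440582]] [-0.12450705  0.49709784  0.61356694]
side 488.5149063425982 321.650318936795 203.93681284314104 [[-0.9929444  -0.11802236  0.01149536]
 [-0.06183877  0.43265636 -0.89943562]
 [ 0.10117997 -0.89380042 -0.43690207]] [0.56487455 0.01728016 1.47100429]
```

View pics/scene0.png

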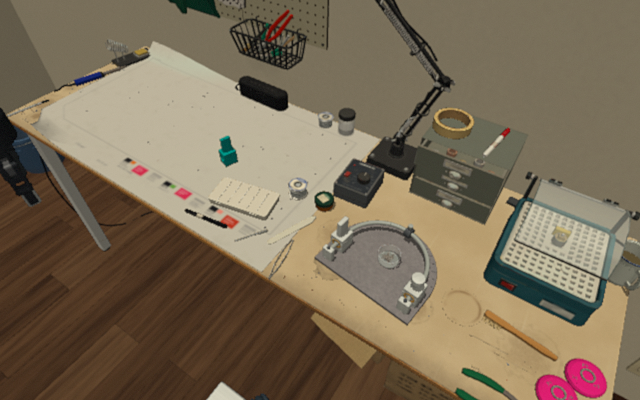

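View pics/side0.png

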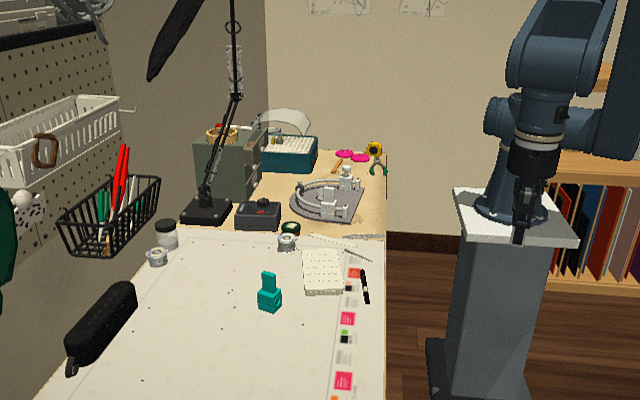

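The scene view shows the guide with the finned slider on its left leg at about (341,232). The knob slider is at (415,288) and the dark stop at (409,232). A turquoise decoy stands at (228,150). I'll enlarge the guide and measure.

```bash
cat > h.py <<'E'
import numpy as np,cv2
def load(f):
    d=np.load(f);return {k:d[k] for k in d}
def cloud(d):
    h,w=d["depth"].shape;v,u=np.mgrid[:h,:w];z=d["depth"]
    P=np.stack([(u-d["cx"])/d["fx"]*z,(v-d["cy"])/d["fy"]*z,z],-1)
    X=(P-d["t"])@d["R"]; X[z==0]=np.nan;return X
E
python3 - <<'E'
from h import *
d=load("scene0.npz");X=cloud(d)
c=d["frame"][200:340,300:450,::-1];cv2.imwrite("pics/crop0.png",cv2.resize(c,None,fx=5,fy=4.2*5/5,interpolation=2) if 0 else cv2.resize(c,None,fx=4,fy=4,interpolation=cv2.INTER_CUBIC))
np.set_printoptions(precision=3,suppress=True)
S=X[200:335,305:445].reshape(-1,3)
# top view map
for lo,hi in((.005,.018),(.025,.047),(.05,.1)):
    m=(S[:,2]>lo)&(S[:,2]<hi);print(lo,m.sum(),S[m].min(0),S[m].max(0),np.median(S[m],0))
m=S[:,2]>.05
for p in S[m]:print(p,end=' ')
E
```

```text
0.005 5959 [ 0.37  -0.134  0.005] [0.792 0.279 0.018] [0.533 0.03  0.011]
0.025 1350 [ 0.453 -0.081  0.025] [0.79  0.256 0.047] [0.573 0.032 0.037]
0.05 733 [ 0.458 -0.081  0.05 ] [0.642 0.153 0.1  ] [ 0.507 -0.049  0.058]
[0.543 0.136 0.101] [0.545 0.135 0.1  ] [0.547 0.134 0.099] [0.541 0.138 0.099] [0.541 0.135 0.101] [0.544 0.134 0.099] [0.546 0.133 0.098] [0.548 0.131 0.097] [0.537 0.138 0.099] [0.537 0.135 0.101] [0.538 0.134 0.101] [0.541 0.132 0.099] [0.541 0.13  0.1  ] [0.544 0.129 0.098] [0.548 0.129 0.094] [0.533 0.141 0.098] [0.533 0.138 0.099] [0.534 0.136 0.1  ] [0.536 0.135 0.099] [0.537 0.133 0.099] [0.539 0.131 0.099] [0.541 0.13  0.097] [0.542 0.128 0.098] [0.53  0.141 0.097] [0.53  0.139 0.098] [0.531 0.137 0.099] [0.534 0.136 0.096] [0.531 0.132 0.102] [0.534 0.131 0.1  ] [0.538 0.13  0.097] [0.538 0.128 0.097] [0.543 0.128 0.093] [0.525 0.14  0.099] [0.525 0.138 0.101] [0.527 0.137 0.1  ] [0.529 0.135 0.099] [0.53  0.134 0.099] [0.531 0.132 0.099] [0.533 0.13  0.098] [0.534 0.128 0.098] [0.54  0.129 0.093] [0.543 0.128 0.089] [0.523 0.142 0.097] [0.522 0.139 0.1 
[... 14450 characters left out ...]
7   0.054] [ 0.482 -0.072  0.056] [ 0.483 -0.074  0.055] [ 0.484 -0.076  0.056] [ 0.485 -0.077  0.056] [ 0.479 -0.066  0.05 ] [ 0.48  -0.068  0.05 ] [ 0.479 -0.07   0.054] [ 0.479 -0.071  0.055] [ 0.481 -0.073  0.055] [ 0.483 -0.075  0.053] [ 0.482 -0.076  0.056] [ 0.486 -0.078  0.052] [ 0.479 -0.07   0.051] [ 0.479 -0.072  0.053] [ 0.48  -0.074  0.053] [ 0.478 -0.076  0.057] [ 0.481 -0.077  0.055] [ 0.478 -0.073  0.05 ] [ 0.478 -0.075  0.053] [ 0.479 -0.076  0.053] [ 0.465 -0.057  0.05 ] [ 0.476 -0.076  0.052] [ 0.461 -0.055  0.05 ] [ 0.461 -0.057  0.052] [ 0.462 -0.058  0.051] [ 0.464 -0.06   0.05 ] [ 0.459 -0.056  0.05 ] [ 0.46  -0.059  0.052] [ 0.458 -0.058  0.05 ] [ 0.459 -0.06   0.05 ]
```

View pics/crop0.png

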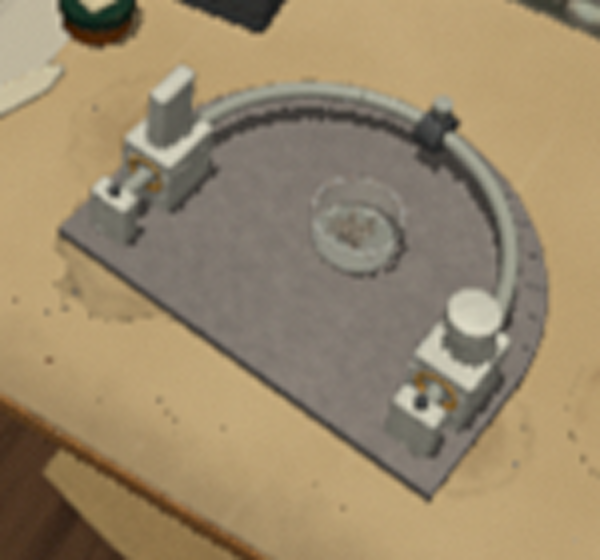

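```bash
cat > fit.py <<'E'
from h import *
from scipy.optimize import least_squares
np.set_printoptions(precision=4,suppress=True)
def rodS(p): # guide frame 2D -> distance to centreline
    x,y=p[:,0],p[:,1]
    return np.where(x>0,np.abs(np.hypot(x,y)-.1),np.abs(np.abs(y)-.1))
def togui(P,g):
    c,s=np.cos(g[2]),np.sin(g[2]);q=P[:,:2]-g[:2]
    return np.stack([q[:,0]*c+q[:,1]*s,-q[:,0]*s+q[:,1]*c],1)
res=[]
for f in("scene0.npz","side0.npz"):
    d=load(f);X=cloud(d);S=X.reshape(-1,3);S=S[np.isfinite(S[:,0])]
    g=np.array([.53,.03,0.])
    S=S[(S[:,0]>.35)&(S[:,0]<.75)&(S[:,1]>-.15)&(S[:,1]<.22)]
    R=S[(S[:,2]>.027)&(S[:,2]<.045)]
    best=None
    for y0 in(-.5,-.25,0,.25,.5):
      def fun(g,R=R):
        p=togui(R,g);dd=np.hypot(rodS(p),R[:,2]-.036)-.005
        return dd
      r=least_squares(fun,[.53,.04,y0],loss="soft_l1",f_scale=.002)
      if best is None or r.cost<best.cost:best=r
    g=best.x
    print(f,len(R),g,best.cost,np.median(abs(fun(g))))
    def gp(m,l):
        P=S[m];q=togui(P,g);print(l,m.sum(),P.min(0),P.max(0),(P.min(0)+P.max(0))/2,"gui",q.min(0),q.max(0),(q.min(0)+q.max(0))/2)
    q=togui(S,g);z=S[:,2]
    gp((z>.065)&(z<.11)&(q[:,1]>.05)&(abs(q[:,0])<.09),"finL")
    gp((z>.095)&(q[:,1]>.05)&(abs(q[:,0])<.09)&(z<.11),"finTop")
    gp((z>.065)&(q[:,1]<-.05)&(z<.1)&(abs(q[:,0])<.09),"knob")
    m=(z>.045)&(q[:,0]>.07)&(abs(q[:,1])<.06)&(z<.07);gp(m,"stop")
    if m.sum():
        qq=np.median(q[m],0);print("stop ang",np.arctan2(qq[1],qq[0]),np.hypot(*qq))
E
python3 fit.py
```

```text
scene0.npz 1226 [0.5387 0.0436 0.075 ] 0.05932730425882828 0.006408058081464097
finL 149 [0.5171 0.1272 0.0653] [0.5481 0.142  0.1019] [0.5326 0.1346 0.0836] gui [-0.0147  0.083 ] [0.0158 0.0994] [0.0006 0.0912]
finTop 62 [0.5181 0.1279 0.0952] [0.5477 0.1419 0.1019] [0.5329 0.1349 0.0985] gui [-0.0139  0.0838] [0.0156 0.0993] [0.0008 0.0915]
knob 174 [ 0.4852 -0.0757  0.0705] [ 0.5125 -0.0487  0.0914] [ 0.4988 -0.0622  0.0809] gui [-0.0614 -0.1161] [-0.0339 -0.0889] [-0.0477 -0.1025]
stop 52 [0.6258 0.0049 0.0454] [0.6418 0.0207 0.0625] [0.6338 0.0128 0.0539] gui [ 0.085  -0.0461] [ 0.1007 -0.0299] [ 0.0929 -0.038 ]
stop ang -0.3803154868389705 0.10121613642619436
side0.npz 571 [ 0.5372  0.0442 -0.1178] 0.01090818992666356 0.0033060100373499303
finL 140 [0.5208 0.1309 0.0652] [0.5504 0.1458 0.1031] [0.5356 0.1383 0.0841] gui [-0.0278  0.0852] [0.0028 0.0999] [-0.0125  0.0925]
finTop 34 [0.5212 0.1309 0.0955] [0.5494 0.1456 0.1031] [0.5353 0.1382 0.0993] gui [-0.0277  0.0852] [0.0008 0.0997] [-0.0135  0.0925]
knob 64 [ 0.4867 -0.0866  0.065 ] [ 0.5131 -0.0423  0.0919] [ 0.4999 -0.0645  0.0784] gui [-0.0384 -0.1341] [-0.011  -0.0905] [-0.0247 -0.1123]
stop 30 [0.6297 0.0044 0.0451] [0.6464 0.0265 0.0639] [0.638  0.0155 0.0545] gui [ 0.095  -0.0267] [ 0.1125 -0.006 ] [ 0.1037 -0.0164]
stop ang -0.1437390237018372 0.10304671297868914
```

```bash
cat > fit2.py <<'E'
from h import *
import sys
from scipy.optimize import least_squares
exec(open("fit.py").read().split("res=[]")[0])
files=sys.argv[1:] or["scene0.npz","side0.npz"]
F0=np.array([.534,.1365]);K0=np.array([.4995,-.0635])
for f in files:
    d=load(f);S=cloud(d).reshape(-1,3);S=S[np.isfinite(S[:,0])]
    S=S[(S[:,0]>.35)&(S[:,0]<.75)&(S[:,1]>-.15)&(S[:,1]<.22)]
    R=S[(S[:,2]>.03)&(S[:,2]<.045)]
    R=R[(R[:,0]>.52)&(np.hypot(*(R[:,:2]-F0).T)>.035)&(np.hypot(*(R[:,:2]-K0).T)>.035)]
    def fun(g):
        p=togui(R,g);return np.hypot(rodS(p),R[:,2]-.036)-.005
    r=least_squares(fun,[.53,.04,-.12],loss="soft_l1",f_scale=.001)
    g=r.x;print(f,len(R),g,np.median(abs(fun(g))))
    # fin: rectangle fit on top
    T=S[(S[:,2]>.094)&(S[:,2]<.106)];T=T[np.hypot(*(T[:,:2]-F0).T)<.04]
    print("fin rect",cv2.minAreaRect(T[:,:2].astype(np.float32)*1000))
    for P,n in((F0,"fin"),(K0,"knob")):print(n,togui(P[None],g))
    # both fins
    T=S[(S[:,2]>.046)&(S[:,2]<.066)&(S[:,0]>.6)];
    c=np.median(T,0);q=togui(c[None],g)[0];print("stop",c,q,np.arctan2(q[1],q[0]),np.hypot(*q))
    B=S[(abs(S[:,2]-.012)<.002)];print(cv2.minAreaRect(B[:,:2].astype(np.float32)*1000))
E
python3 fit2.py
```

```text
scene0.npz 794 [0.5704 0.1897 1.1813] 0.01662957265137214
fin rect ((533.7335815429688, 134.63999938964844), (11.977521896362305, 30.32613182067871), 80.5855941772461)
fin [[-0.063   0.0134]]
knob [[-0.2611 -0.0306]]
stop [0.6952 0.1775 0.0518] [ 0.0361 -0.1201] -1.278980899573552 0.12539613606538497
((566.002197265625, 63.82280731201172), (355.3229675292969, 311.46636962890625), 0.010840310715138912)
side0.npz 287 [0.5361 0.0413 0.5019] 0.002607213399798869
fin rect ((535.2295532226562, 138.20753479003906), (14.504201889038086, 28.312118530273438), 89.06190490722656)
fin [[0.044  0.0845]]
knob [[-0.0825 -0.0743]]
stop [0.6981 0.1906 0.0536] [0.2139 0.0529] 0.24250173949477202 0.22034178370738552
((562.6226806640625, 64.02114868164062), (315.8121337890625, 211.90550231933594), 84.11186981201172)
```

```bash
sed -i 's/^    S=S\[(S\[:,0\]>.35).*/    S=S[np.hypot(S[:,0]-.535,S[:,1]-.038)<.13]/; s/R=R\[(R\[:,0\]>.52)&/R=R[(R[:,0]>.51)\&(np.hypot(R[:,0]-.535,R[:,1]-.038)<.112)\&(np.hypot(R[:,0]-.535,R[:,1]-.038)>.085)\&/' fit2.py; python3 fit2.py
```

```text
scene0.npz 503 [ 0.5389  0.0338 -0.248 ] 0.0010007208530420546
fin rect ((533.7335815429688, 134.63999938964844), (11.977521896362305, 30.32613182067871), 80.5855941772461)
fin [[-0.0299  0.0984]]
knob [[-0.0143 -0.104 ]]
stop [0.6357 0.0122 0.0555] [0.0992 0.0028] 0.028098117183309988 0.09919883166923568
((557.5529174804688, 29.937896728515625), (248.08445739746094, 209.96604919433594), 83.18265533447266)
side0.npz 222 [ 0.538   0.0346 -0.5822] 0.0016683511044258944
fin rect ((535.2295532226562, 138.20753479003906), (14.504201889038086, 28.312118530273438), 89.06190490722656)
fin [[-0.0593  0.0829]]
knob [[ 0.0218 -0.1031]]
stop [0.6368 0.0169 0.0501] [0.0923 0.0395] 0.40434172571462906 0.10036598403446974
((559.3148803710938, 33.01068115234375), (253.91746520996094, 209.24110412597656), 82.55953979492188)
```

```bash
cat > mv.py <<'E'
import numpy as np
from scipy.spatial.transform import Rotation as Ro
from station import manip
def rows(targets):
    """targets: (x,y,z,yawY deg of tool y axis, tool down) -> rows"""
    s=manip.sense();p=s["tcp_pos"];R=Ro.from_quat(s["tool_rot"]).as_matrix()
    y0=np.degrees(np.arctan2(R[1,1],R[0,1]))
    out=[]
    for x,y,z,a in targets:
        d=R.T@(np.array([x,y,z])-p)*100
        t=-((a-y0+180)%360-180)
        out.append([*d,t])
    print("t",s["t"],"tcp",p.round(4),"yawY",round(y0,2),"F",s["force"].round(2),"M",s["ft_torque"].round(2),"gap",round(s["finger_gap"],3),"tilt",R[:,2].round(4),"q",s["q"].round(2))
    print(np.array(out).round(2).tolist())
E
python3 - <<'E'
from h import *
from mv import *
A=[]
for f in("scene0.npz","side0.npz"):
    S=cloud(load(f)).reshape(-1,3);A.append(S[np.isfinite(S[:,0])])
S=np.concatenate(A)
m=(S[:,2]>.1)&(S[:,2]<.6)&(np.hypot(S[:,0]-.58,S[:,1]-.08)<.25)
P=S[m];print(m.sum()); 
if m.sum():print(P.min(0),P.max(0))
rows([(.5345,.1364,.23,83.1),(.5345,.1364,.135,83.1)])
E
```

```text
6169
[ 0.52285963 -0.09266476  0.10005086] [0.82996059 0.27680635 0.54979925]
t 0.1 tcp [0.1621 0.6029 0.2304] yawY 74.94 F [-0.71  0.31  0.02] M [ 0.04 -0.04  0.05] gap 1.001 tilt [-9.0e-04 -1.8e-03 -1.0e+00] q [ 1.13  0.53  1.43 -0.    1.18 -0.18]
[[-48.08, -35.38, 0.09, -8.16], [-48.09, -35.36, 9.59, -8.16]]
```

```bash
python3 - <<'E'
from h import *
A=[]
for f in("scene0.npz","side0.npz"):
    S=cloud(load(f)).reshape(-1,3);A.append(S[np.isfinite(S[:,0])])
S=np.concatenate(A)
for lo,hi in((.105,.2),(.2,.35),(.35,.6)):
  m=(S[:,2]>lo)&(S[:,2]<hi)
  for c in((.535,.136),(.61,.11),(.637,.046)):
    d=np.hypot(S[m,0]-c[0],S[m,1]-c[1]);i=d.argsort()[:3];print(lo,c,d[i].round(3),S[m][i[0]].round(3))
E
```

```text
0.105 (0.535, 0.136) [0.233 0.233 0.234] [0.758 0.069 0.178]
0.105 (0.61, 0.11) [0.154 0.154 0.154] [0.758 0.069 0.178]
0.105 (0.637, 0.046) [0.12  0.121 0.121] [0.757 0.047 0.147]
0.2 (0.535, 0.136) [0.253 0.253 0.254] [0.781 0.077 0.343]
0.2 (0.61, 0.11) [0.174 0.174 0.175] [0.781 0.077 0.343]
0.2 (0.637, 0.046) [0.141 0.141 0.143] [0.777 0.059 0.33 ]
0.35 (0.535, 0.136) [0.214 0.214 0.215] [0.743 0.186 0.465]
0.35 (0.61, 0.11) [0.151 0.151 0.151] [0.753 0.157 0.436]
0.35 (0.637, 0.046) [0.144 0.144 0.146] [0.773 0.094 0.364]
```

drive_tool --deltas '[-4.0,-3.0,0,-1,-8.0,-6.0,0,-2,-12,-9,0,-3,-16,-12,0,-4,-20,-15,0,-5,-24,-18,0,-6,-28,-21,0,-7,-32,-24,0,-8.2,-36,-27,0,-8.2,-40,-30,0,-8.2,-44,-33,0,-8.2,-48.1,-35.4,0,-8.2]' --hand 5.0

```text
t: 1.3
tcp_pos: [0.5349, 0.134, 0.2306]
tool_rot: [0.06, 0.998, -0.001, -0.001]
force: [1.0, 1.4, 1.1]
finger_gap: 0.587
```

```bash
python3 - <<'E'
from station import manip
import cv2,numpy as np
d=manip.snapshot("wrist")
np.savez("wrist1.npz",**{k:np.array(v) for k,v in d.items()})
cv2.imwrite("pics/wrist1.png",d["frame"][:,:,::-1]);print(d["fx"],d["fy"],d["cx"],d["cy"],d["R"].round(3).tolist(),d["t"].round(3),(d["depth"]>0).mean())
E
```

```text
309.70691628693146 309.70691628693146 318.44207712175984 199.84786885659676 [[0.119, 0.993, -0.002], [0.949, -0.113, 0.295], [0.293, -0.037, -0.955]] [-0.196 -0.531  0.227] 0.9956640625
```

View pics/wrist1.png

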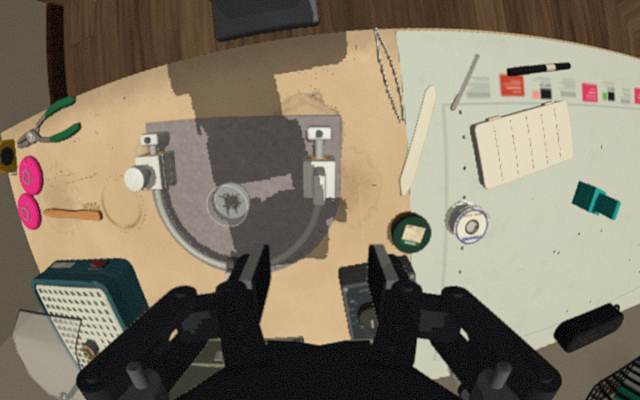

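The wrist view shows the whole guide: fin at (318,183), knob at (137,179), board at (145–340,115–270), and the stop hidden behind the left finger. I'll fit the guide pose from it.

```bash
cat >> h.py <<'E'
def wcloud(d):
    h,w=d["depth"].shape;v,u=np.mgrid[:h,:w];z=d["depth"]
    a=(u-d["cx"])/d["fx"];b=(v-d["cy"])/d["fy"];r=np.hypot(a,b)+1e-9;k=np.tan(np.minimum(r,1.4))/r
    P=np.stack([a*k*z,b*k*z,z],-1);X=(P-d["t"])@d["R"];X[z==0]=np.nan;return X
E
sed -i 's/S=cloud(d)/S=(wcloud if "wrist" in f else cloud)(d)/' fit2.py
cat > fit3.py <<'E'
exec(open("fit2.py").read().split("for f in files")[0])
F0=np.array([.534,.1365]);K0=np.array([.4995,-.0635])
allS=[]
for f in["scene0.npz","side0.npz","wrist1.npz"]:
    d=load(f);S=(wcloud if "wrist" in f else cloud)(d).reshape(-1,3);S=S[np.isfinite(S[:,0])]
    S=S[np.hypot(S[:,0]-.53,S[:,1]-.038)<.15]
    print(f,"board z",np.median(S[abs(S[:,2]-.012)<.005,2]))
    R=S[(S[:,2]>.03)&(S[:,2]<.0425)]
    R=R[(np.hypot(*(R[:,:2]-F0).T)>.033)&(np.hypot(*(R[:,:2]-K0).T)>.033)]
    R=R[rodS(togui(R,(.5385,.034,-.12)))<.012]
    R=R[togui(R,(.5385,.034,-.12))[:,0]>-.05]
    r=least_squares(lambda g:np.hypot(rodS(togui(R,g)),R[:,2]-.036)-.005,[.5385,.034,-.12],loss="soft_l1",f_scale=.001)
    g=r.x;g2=np.array([g[0],g[1],-.12]);print(len(R),"g",g,"rms",np.sqrt(np.mean(r.fun**2)))
    T=S[(S[:,2]>.094)&(S[:,2]<.108)];T=T[np.hypot(*(T[:,:2]-F0).T)<.03]
    if len(T)>5:print("fin",len(T),cv2.minAreaRect(T[:,:2].astype(np.float32)*1000),T[:,2].mean())
    T=S[(S[:,2]>.080)&(S[:,2]<.095)];T=T[np.hypot(*(T[:,:2]-K0).T)<.03]
    print("knob",cv2.minEnclosingCircle(T[:,:2].astype(np.float32)*1000))
    T=S[(S[:,2]>.046)&(S[:,2]<.066)&(togui(S,g2)[:,0]>.07)]
    if len(T):
        c=(T.min(0)+T.max(0))/2;q=togui(c[None],g2)[0];print("stop",len(T),c,q,np.arctan2(q[1],q[0]),np.hypot(*q))
E
python3 fit3.py
```

```text
scene0.npz board z 0.011107728565769024
491 g [ 0.5391  0.0337 -0.1545] rms 0.001998456910808778
fin 63 ((533.7335815429688, 134.63999938964844), (11.977521896362305, 30.32613182067871), 80.5855941772461) 0.09828905396804254
knob ((498.6640319824219, -62.4345588684082), 13.898118019104004)
stop 44 [0.6361 0.0128 0.0543] [ 0.0988 -0.0092] -0.09246450141222202 0.09920065802504499
side0.npz board z 0.012988036807987482
198 g [ 0.5385  0.034  -0.5699] rms 0.00226069284935626
fin 39 ((535.2295532226562, 138.20753479003906), (14.504201889038086, 28.312118530273438), 89.06190490722656) 0.09853026630224046
knob ((500.19073486328125, -64.47309875488281), 22.19194793701172)
stop 25 [0.6379 0.0147 0.0553] [ 0.101  -0.0072] -0.07148236669384073 0.10125487519671193
wrist1.npz board z 0.012267363001696976
1480 g [ 0.5405  0.032  -0.1069] rms 0.0014013460104400784
fin 389 ((535.42236328125, 133.49139404296875), (11.089735984802246, 29.757625579833984), 82.92916107177734) 0.09965656664971045
knob ((500.9537048339844, -63.2783317565918), 14.365083694458008)
stop 89 [0.6355 0.0114 0.0543] [ 0.0968 -0.0091] -0.09383207631459471 0.0972467145699755
```

drive_tool --deltas '[0,0,3,0,0,0,6,0,0,0,9,0,0,0,11,0,0,0,13,0,0,0,14.5,0,0,0,15.5,0,0,0,16.2,0,0,0,16.4,0,0,0,16.4,0]'

```text
t: 2.35
tcp_pos: [0.5438, 0.1278, 0.0672]
tool_rot: [0.062, 0.998, -0.003, 0.004]
force: [-0.4, -0.3, -0.5]
finger_gap: 0.588
```

```bash
python3 - <<'E'
from mv import *
import cv2
rows([(.5349,.1345,.066,83.1)])
for n in("scene","wrist"):
    d=manip.snapshot(n);np.savez(f"{n}2.npz",**{k:np.array(v) for k,v in d.items()})
    f=d["frame"][:,:,::-1]
    if n=="scene":f=cv2.resize(f[180:320,290:460],None,fx=4,fy=4,interpolation=2)
    cv2.imwrite(f"pics/{n}2.png",f)
E
```

```text
t 2.35 tcp [0.5438 0.1278 0.0672] yawY 82.88 F [-0.39 -0.33 -0.51] M [ 0.07 -0.03  0.01] gap 0.588 tilt [ 0.0075 -0.006  -1.    ] q [ 0.03  0.68  1.73 -0.01  0.72 -1.41]
[[0.97, 0.56, 0.11, -0.22]]
```

View pics/scene2.png

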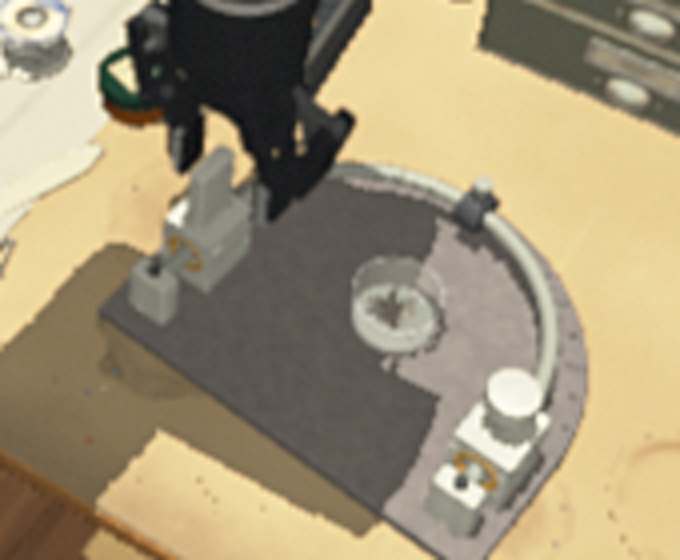

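View pics/wrist2.png

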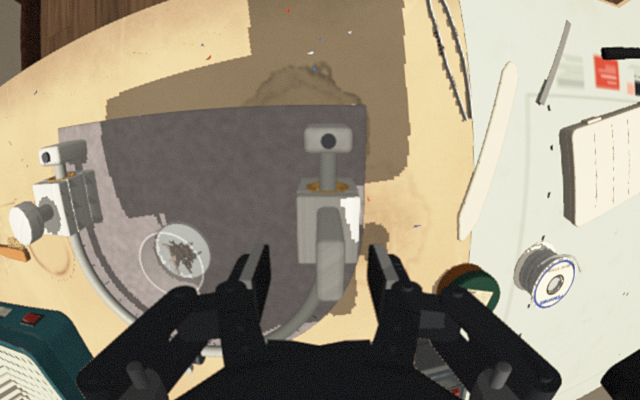

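The fin at (330,265) stands between the fingers, a little right of the mid-line at 318 and short of the pads. That agrees with the computed correction. I'll re-measure close up.

```bash
sed -i 's/^for f in\[.*/for f in sys.argv[1:]:/' fit3.py; python3 fit3.py wrist2.npz scene2.npz; python3 -c "
from mv import *
rows([(.535,.134,.066,83.1)])"
```

```text
wrist2.npz board z 0.012233726197213532
2337 g [ 0.5406  0.0317 -0.118 ] rms 0.0007500444139728703
fin 2473 ((540.35302734375, 140.61424255371094), (41.29524612426758, 29.346519470214844), 52.81657028198242) 0.10008558011992956
knob ((500.0306091308594, -63.13806915283203), 14.723706245422363)
stop 99 [0.6414 0.0149 0.0541] [ 0.102  -0.0046] -0.045456040032585146 0.10213876443514518
scene2.npz board z 0.01114627243862634
398 g [ 0.5391  0.034  -0.0397] rms 0.0021195916111160186
fin 106 ((538.5280151367188, 142.60072326660156), (40.23309326171875, 31.3155517578125), 57.12997055053711) 0.09961107261740307
knob ((498.6121826171875, -61.831787109375), 13.96682357788086)
stop 45 [0.6356 0.0129 0.0548] [ 0.0984 -0.0094] -0.09503085868922631 0.09880001493002666
t 2.45 tcp [0.5442 0.1278 0.0678] yawY 82.88 F [ 0.12 -0.49 -0.14] M [-0.02 -0.02  0.01] gap 0.584 tilt [ 0.0086 -0.0059 -0.9999] q [ 0.03  0.68  1.73 -0.01  0.72 -1.41]
[[0.99, 0.5, 0.16, -0.22]]
```

drive_tool --deltas '[0.3,0.25,0.1,0,0.6,0.5,0.15,0,1.0,0.5,0.2,0,1.0,0.5,0.2,0,1.0,0.5,0.2,0]'

```text
t: 2.95
tcp_pos: [0.5347, 0.134, 0.0657]
tool_rot: [0.062, 0.998, -0.003, 0.004]
force: [1.0, 0.5, 0.8]
finger_gap: 0.586
```

drive_tool --deltas '[0,0,0,0,0,0,0,0,0,0,0,0,0,0,0,0,0,0,0,0,0,0,0,0,0,0,0,0]' --hand 0.8 --squeeze 25

```text
t: 3.65
tcp_pos: [0.5349, 0.134, 0.0658]
tool_rot: [0.062, 0.998, -0.003, 0.005]
force: [0.1, 0.5, 0.4]
finger_gap: 0.142
```

```bash
cat > path.py <<'E'
import sys
from mv import *
def path(ths,g=(.5405,.0318,-.118),z=.066,x0=-.017,xs=(),dr=0,r=.1):
    T=[]
    for x in xs:
        T.append((x,r+dr,90))
    for th in ths:T.append(((r+dr)*np.cos(th),(r+dr)*np.sin(th),np.degrees(th)))
    c,s=np.cos(g[2]),np.sin(g[2])
    return [(g[0]+c*a-s*b,g[1]+s*a+c*b,z,yw+np.degrees(g[2])) for a,b,yw in T]
def gui(g=(.5405,.0318,-.118)):
    s=manip.sense();d=s["tcp_pos"][:2]-g[:2];c,sn=np.cos(g[2]),np.sin(g[2])
    q=np.array([c*d[0]+sn*d[1],-sn*d[0]+c*d[1]]);f=s["force"][:2]
    print("gui",q.round(4),"r",round(np.hypot(*q),4),"th",round(np.arctan2(q[1],q[0]),4),"Fgui",round(c*f[0]+sn*f[1],2),round(-sn*f[0]+c*f[1],2))
    return q
E
python3 - <<'E'
from path import *
gui();rows(path(np.linspace(np.pi/2,1.2,5),xs=[-.012,-.006]))
E
```

```text
gui [-0.0176  0.1009] r 0.1024 th 1.7434 Fgui 0.03 0.48
t 3.65 tcp [0.5349 0.134  0.0658] yawY 82.89 F [0.08 0.47 0.4 ] M [-0.    0.01  0.04] gap 0.142 tilt [ 0.009  -0.006  -0.9999] q [ 0.05  0.68  1.75 -0.01  0.71 -1.39]
[[-0.56, -0.08, -0.02, -0.35], [-1.16, -0.08, -0.01, -0.35], [-1.76, -0.08, -0.01, -0.35], [-2.69, -0.11, 0.0, 4.96], [-3.6, -0.24, 0.01, 10.27], [-4.51, -0.44, 0.02, 15.58], [-5.39, -0.73, 0.03, 20.9]]
```

drive_tool --deltas '[-0.3,-0.05,0,0,-0.8,-0.1,0,0,-1.3,-0.1,0,0,-1.8,-0.1,0,0,-2.2,-0.15,0,2.5,-2.7,-0.2,0,5,-3.15,-0.25,0,7.6,-3.6,-0.32,0,10.3,-4.05,-0.42,0,12.9,-4.5,-0.53,0,15.6,-4.5,-0.53,0,15.6,-4.5,-0.53,0,15.6]'

```text
t: 4.85
tcp_pos: [0.5787, 0.1231, 0.0658]
tool_rot: [0.196, 0.98, -0.002, 0.005]
force: [0.6, 0.2, -2.8]
finger_gap: 0.14
```

```bash
python3 - <<'E'
from path import *
q=gui();th=np.arctan2(q[1],q[0]);rows(path(np.arange(1.3,.65,-.05),dr=-.001))
import cv2
d=manip.snapshot("scene")
cv2.imwrite("pics/scene3.png",cv2.resize(d["frame"][180:320,290:460,::-1],None,fx=4,fy=4,interpolation=2))
E
```

```text
gui [0.0272 0.0952] r 0.099 th 1.2924 Fgui 0.61 0.31
t 4.85 tcp [0.5787 0.1231 0.0658] yawY 67.34 F [ 0.64  0.23 -2.84] M [ 0.01 -0.    0.02] gap 0.14 tilt [ 0.0081 -0.006  -0.9999] q [ 0.02  0.71  1.65 -0.01  0.78 -1.14]
[[0.08, 0.0, -0.02, -0.39], [-0.42, -0.01, -0.02, 2.48], [-0.91, -0.04, -0.01, 5.34], [-1.4, -0.1, -0.01, 8.21], [-1.89, -0.18, -0.0, 11.07], [-2.38, -0.29, 0.0, 13.94], [-2.85, -0.42, 0.01, 16.8], [-3.32, -0.58, 0.01, 19.67], [-3.78, -0.75, 0.02, 22.53], [-4.24, -0.96, 0.02, 25.4], [-4.68, -1.18, 0.03, 28.26], [-5.11, -1.42, 0.03, 31.13], [-5.53, -1.69, 0.04, 33.99]]
```

View pics/scene3.png

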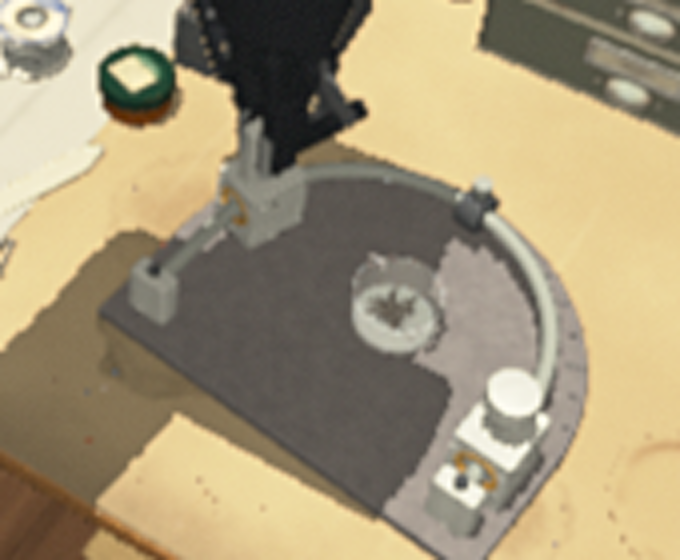

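The slider at crop (265,205) has followed round the start of the bend, and forces are low. Continuing.

drive_tool --deltas '[-0.4,-0.01,0,2.5,-0.9,-0.04,0,5.3,-1.4,-0.1,0,8.2,-1.9,-0.18,0,11.1,-2.4,-0.29,0,14,-2.85,-0.42,0,16.8,-3.3,-0.57,0,19.7,-3.8,-0.76,0,22.5,-4.25,-0.96,0,25.4,-4.7,-1.18,0,28.3,-4.7,-1.18,0,28.3,-4.7,-1.18,0,28.3]'

```text
t: 6.1
tcp_pos: [0.6168, 0.0943, 0.0661]
tool_rot: [0.43, 0.903, -0.001, 0.004]
force: [-0.4, -0.2, -2.9]
finger_gap: 0.136
```

```bash
python3 - <<'E'
from path import *
q=gui();rows(path(np.arange(.75,.19,-.05),dr=-.001))
E
```

```text
gui [0.0684 0.0711] r 0.0986 th 0.8044 Fgui -0.4 -0.24
t 6.1 tcp [0.6168 0.0943 0.0661] yawY 39.11 F [-0.43 -0.19 -2.86] M [-0.02  0.    0.02] gap 0.136 tilt [ 0.0069 -0.0059 -1.    ] q [-0.02  0.74  1.56 -0.01  0.83 -0.7 ]
[[-0.54, 0.02, 0.01, 2.9], [-1.03, -0.01, 0.02, 5.76], [-1.52, -0.08, 0.02, 8.63], [-2.01, -0.16, 0.03, 11.49], [-2.49, -0.27, 0.03, 14.36], [-2.97, -0.41, 0.03, 17.22], [-3.44, -0.57, 0.04, 20.08], [-3.9, -0.75, 0.04, 22.95], [-4.35, -0.95, 0.04, 25.81], [-4.79, -1.18, 0.05, 28.68], [-5.22, -1.43, 0.05, 31.54], [-5.63, -1.7, 0.05, 34.41]]
```

drive_tool --deltas '[-0.5,0.02,0,2.9,-1.0,0,0,5.8,-1.5,-0.07,0,8.6,-2.0,-0.16,0,11.5,-2.5,-0.27,0,14.4,-2.95,-0.41,0,17.2,-3.4,-0.57,0,20,-3.9,-0.75,0,23,-3.9,-0.75,0,23,-3.9,-0.75,0,23]'

```text
t: 7.1
tcp_pos: [0.6352, 0.0596, 0.0663]
tool_rot: [0.6, 0.8, -0.0, 0.004]
force: [0.4, 0.8, -1.5]
finger_gap: 0.136
```

```bash
python3 - <<'E'
from path import *
q=gui();rows(path(np.arange(.38,.12,-.02),dr=-.001))
import cv2
for n in("scene","wrist"):
    d=manip.snapshot(n);np.savez(f"{n}4.npz",**{k:np.array(v) for k,v in d.items()})
    f=d["frame"][:,:,::-1]
    if n=="scene":f=cv2.resize(f[180:320,320:460],None,fx=4,fy=4,interpolation=2)
    cv2.imwrite(f"pics/{n}4.png",f)
E
```

```text
gui [0.0907 0.0388] r 0.0987 th 0.4038 Fgui 0.28 0.83
t 7.1 tcp [0.6352 0.0596 0.0663] yawY 16.2 F [ 0.38  0.79 -1.51] M [0.01 0.03 0.03] gap 0.136 tilt [ 0.0063 -0.0056 -1.    ] q [-0.08  0.75  1.52 -0.01  0.86 -0.36]
[[-0.23, 0.03, 0.03, 1.19], [-0.43, 0.02, 0.03, 2.33], [-0.63, 0.01, 0.04, 3.48], [-0.83, 0.0, 0.04, 4.62], [-1.03, -0.02, 0.04, 5.77], [-1.22, -0.04, 0.04, 6.92], [-1.42, -0.06, 0.04, 8.06], [-1.61, -0.09, 0.04, 9.21], [-1.81, -0.13, 0.04, 10.35], [-2.0, -0.17, 0.04, 11.5], [-2.2, -0.21, 0.05, 12.65], [-2.39, -0.25, 0.05, 13.79], [-2.58, -0.3, 0.05, 14.94]]
```

View pics/scene4.png

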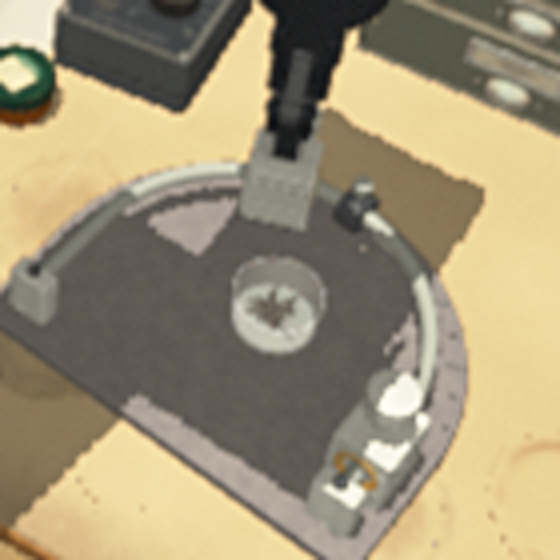

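View pics/wrist4.png

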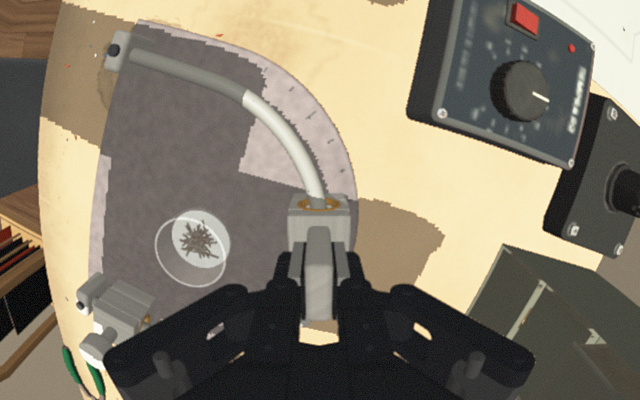

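The slider is at crop (282,180) and the stop at (357,203), so a gap remains. I'll creep in with a 20 N grip.

drive_tool --deltas '[-0.2,0.02,0,1.2,-0.4,0.02,0,2.3,-0.6,0.01,0,3.5,-0.8,0,0,4.6,-1.0,-0.02,0,5.8,-1.2,-0.04,0,7,-1.4,-0.06,0,8,-1.4,-0.06,0,8,-1.4,-0.06,0,8]' --squeeze 20

```text
t: 8.1
tcp_pos: [0.6385, 0.0461, 0.0664]
tool_rot: [0.655, 0.756, -0.0, 0.004]
force: [0.3, -0.5, -1.8]
finger_gap: 0.138
```

```bash
python3 - <<'E'
from path import *
q=gui();th=np.arctan2(q[1],q[0]);rows(path(np.arange(th,th-.1,-.01),dr=-.001))
E
```

```text
gui [0.0956 0.0257] r 0.099 th 0.2626 Fgui 0.33 -0.42
t 8.1 tcp [0.6385 0.0461 0.0664] yawY 8.18 F [ 0.28 -0.45 -1.82] M [-0.05 -0.02  0.03] gap 0.138 tilt [ 0.0063 -0.0056 -1.    ] q [-0.1   0.75  1.52 -0.01  0.86 -0.24]
[[0.0, -0.0, 0.04, -0.11], [-0.1, -0.0, 0.04, 0.47], [-0.2, -0.01, 0.04, 1.04], [-0.3, -0.01, 0.04, 1.61], [-0.4, -0.01, 0.05, 2.19], [-0.49, -0.01, 0.05, 2.76], [-0.59, -0.02, 0.05, 3.33], [-0.69, -0.03, 0.05, 3.91], [-0.79, -0.03, 0.05, 4.48], [-0.89, -0.04, 0.05, 5.05]]
```

drive_tool --deltas '[-0.1,0,0,0.5,-0.2,-0.01,0,1.0,-0.2,-0.01,0,1,-0.2,-0.01,0,1]'

```text
t: 8.5
tcp_pos: [0.6387, 0.0441, 0.0665]
tool_rot: [0.661, 0.75, 0.0, 0.004]
force: [-0.9, 0.2, -2.3]
finger_gap: 0.139
```

drive_tool --deltas '[-0.1,0,0,0.5,-0.15,0,0,0.8,-0.15,0,0,0.8]'

```text
t: 8.8
tcp_pos: [0.6389, 0.0435, 0.0665]
tool_rot: [0.667, 0.745, 0.001, 0.004]
force: [-0.0, 4.2, -1.6]
finger_gap: 0.137
```

drive_tool --deltas '[-0.1,0,0,0.3,-0.15,0,0,0.4,-0.15,0,0,0.4]'

```text
t: 9.1
tcp_pos: [0.6391, 0.0428, 0.0666]
tool_rot: [0.67, 0.743, 0.001, 0.003]
force: [0.8, 5.3, -0.5]
finger_gap: 0.136
```

```bash
python3 - <<'E'
from path import *
q=gui();rows([])
import cv2
for n in("scene","side","wrist"):
    d=manip.snapshot(n);np.savez(f"{n}5.npz",**{k:np.array(v) for k,v in d.items()})
    f=d["frame"][:,:,::-1]
    if n=="scene":f=cv2.resize(f[180:320,320:460],None,fx=4,fy=4,interpolation=2)
    if n=="side":f=cv2.resize(f[150:250,250:390],None,fx=5,fy=5,interpolation=2)
    cv2.imwrite(f"pics/{n}5.png",f)
E
python3 fit3.py scene5.npz side5.npz|grep -E "npz|stop"
```

```text
gui [0.0966 0.0226] r 0.0992 th 0.2296 Fgui 0.14 5.37
t 9.1 tcp [0.6391 0.0428 0.0666] yawY 5.89 F [ 0.77  5.31 -0.47] M [ 1.04 -0.08 -0.05] gap 0.136 tilt [ 0.0066 -0.0027 -1.    ] q [-0.11  0.75  1.52 -0.    0.86 -0.21]
[]
scene5.npz board z 0.01111196533817671
stop 210 [0.6365 0.0343 0.0557] [0.097  0.0123] 0.1260179766436273 0.09778373728227877
side5.npz board z 0.012936755086298874
stop 90 [0.6387 0.0487 0.0561] [0.0975 0.0264] 0.2639318046290997 0.1010287040351887
```

View pics/scene5.png

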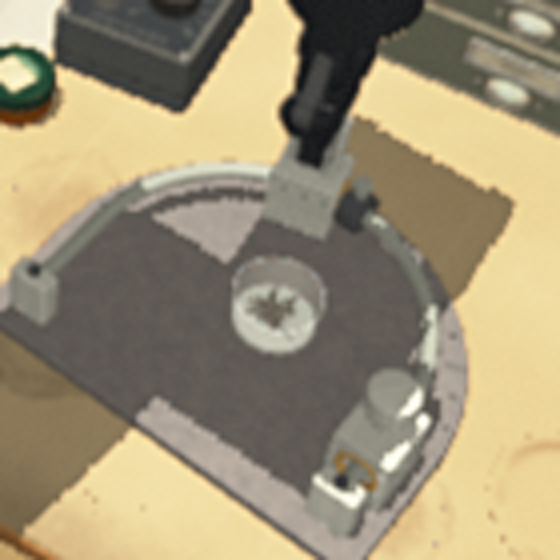

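View pics/side5.png

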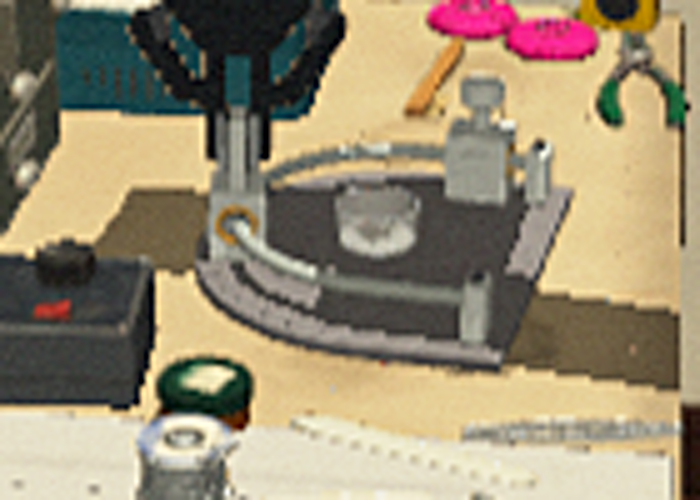

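Contact came at a bend angle of 0.230 (predicted 0.233), with a light 5 N push. Letting go.

drive_tool --deltas '[0,0,0,0,0,0,0,0,0,0,0,0,0,0,0,0,0,0,0,0]' --hand 4.5

```text
t: 9.75
tcp_pos: [0.6392, 0.0425, 0.0667]
tool_rot: [0.67, 0.742, 0.001, 0.004]
force: [-0.8, -0.7, 0.3]
finger_gap: 0.528
```

drive_tool --deltas '[0,0,-1,0,0,0,-2.5,0,0,0,-5,0,0,0,-8,0,0,0,-12,0,0,0,-15,0,0,0,-15,0,0,0,-15,0]'

```text
t: 10.55
tcp_pos: [0.6386, 0.0429, 0.2189]
tool_rot: [0.67, 0.743, 0.002, 0.005]
force: [-0.3, -0.4, -0.8]
finger_gap: 0.524
```

```bash
python3 - <<'E'
from path import *
q=gui();rows([])
import cv2
for n in("scene","side","wrist"):
    d=manip.snapshot(n);np.savez(f"{n}6.npz",**{k:np.array(v) for k,v in d.items()})
    f=d["frame"][:,:,::-1]
    if n=="scene":f=cv2.resize(f[200:300,360:460],None,fx=6,fy=6,interpolation=2)
    cv2.imwrite(f"pics/{n}6.png",f)
E
python3 fit3.py scene6.npz wrist6.npz|grep -E "npz|g |knob"
```

```text
gui [0.0961 0.0226] r 0.0988 th 0.2309 Fgui -0.3 -0.42
t 10.55 tcp [0.6386 0.0429 0.2189] yawY 5.9 F [-0.34 -0.38 -0.84] M [0.01 0.03 0.03] gap 0.524 tilt [ 0.0104 -0.0036 -0.9999] q [-0.11  0.56  1.41 -0.    1.16 -0.21]
[]
scene6.npz board z 0.01109051627958963
415 g [ 0.5392  0.034  -0.1352] rms 0.0021210500788790354
knob ((499.0983581542969, -61.854496002197266), 14.739073753356934)
wrist6.npz board z 0.012085253942688362
1595 g [ 0.5407  0.0317 -0.1156] rms 0.0012540261088823132
knob ((501.1118469238281, -63.417198181152344), 14.560930252075195)
```

View pics/scene6.png

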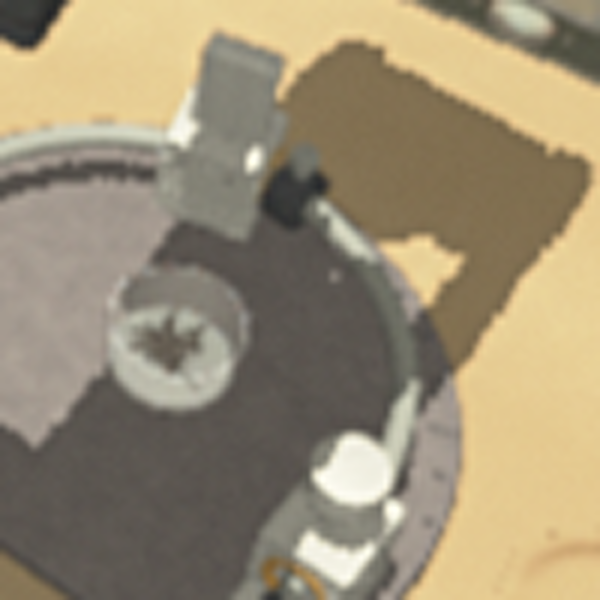

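View pics/wrist6.png

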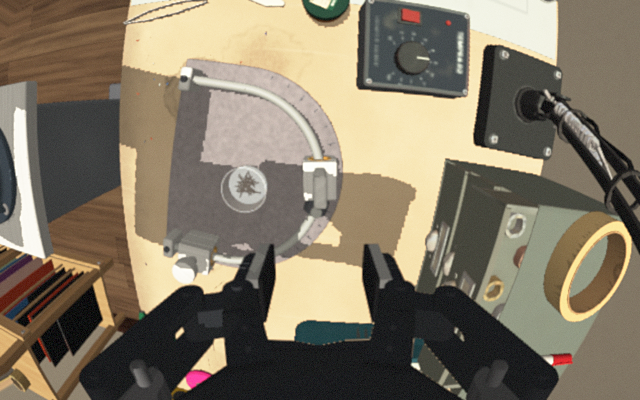

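```bash
python3 - <<'E'
from fit3 import *
G={"scene":(.5391,.0338,-.12),"wrist":(.5406,.0317,-.118),"side":(.538,.034,-.12)}
for n in("scene","side","wrist"):
    f=n+"6.npz";d=load(f);S=(wcloud if n=="wrist" else cloud)(d).reshape(-1,3);S=S[np.isfinite(S[:,0])]
    S=S[np.hypot(S[:,0]-.64,S[:,1]-.03)<.07];g=G[n]
    T=S[(S[:,2]>.095)&(S[:,2]<.106)]
    if len(T)<6:print(n,"few");continue
    (c,sz,a)=cv2.minAreaRect(T[:,:2].astype(np.float32)*1000)
    c=np.array(c)/1000;q=togui(c[None],g)[0];print(n,"fin",len(T),c,sz,a,q,np.hypot(*q),"th",np.arctan2(q[1],q[0]))
    th=np.arctan2(togui(S,g)[:,1],togui(S,g)[:,0])
    T=S[(S[:,2]>.053)&(S[:,2]<.065)&(th<.08)]
    if len(T)>3:
        c2=(T.min(0)+T.max(0))[:2]/2;q=togui(c2[None],g)[0];print("stop",len(T),c2,q,np.arctan2(q[1],q[0]),"dist",np.hypot(*(c2-c)))
    c=np.median(T,0) if len(T) else 0
for f in("scene0.npz","wrist1.npz"):
    n=f[:5];S=(wcloud if n=="wrist" else cloud)(load(f)).reshape(-1,3);g=G[n];S=S[np.isfinite(S[:,0])]
    S=S[np.hypot(S[:,0]-.64,S[:,1]-.015)<.025];T=S[(S[:,2]>.053)&(S[:,2]<.065)]
    if len(T):print(f,"stop before",len(T),(T.min(0)+T.max(0))/2)
E
```

```text
scene fin 61 [0.6358 0.0446] (14.320298194885254, 28.36902618408203) 16.340721130371094 [0.0947 0.0223] 0.0972653424793905 th 0.2310085123977189
stop 42 [0.6381 0.0184] [ 0.1001 -0.0035] -0.03463624022567742 dist 0.026299285838987635
side fin 21 [0.6376 0.0455] (10.751222610473633, 30.40052032470703) 1.9609136581420898 [0.0975 0.0233] 0.10025656880375838 th 0.23494625363284682
stop 7 [0.6296 0.0201] [ 0.0926 -0.0028] -0.030154061688883824 dist 0.026593958421699718
wrist fin 435 [0.639 0.044] (11.410334587097168, 29.127662658691406) 6.289639472961426 [0.0963 0.0238] 0.0991960148591635 th 0.24237334911775754
stop 169 [0.6413 0.0168] [ 0.1017 -0.003 ] -0.029332758716157085 dist 0.02733551756129398
scene0.npz stop before 23 [0.6368 0.0128 0.0589]
wrist1.npz stop before 43 [0.6376 0.0106 0.0594]
```

```bash
python3 - <<'E'
import numpy as np,cv2
a=np.load("wrist6.npz")["frame"][140:260,260:360,::-1]
cv2.imwrite("pics/w6c.png",cv2.resize(a,None,fx=5,fy=5,interpolation=2))
E
```

```text
(no output)
```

View pics/w6c.png

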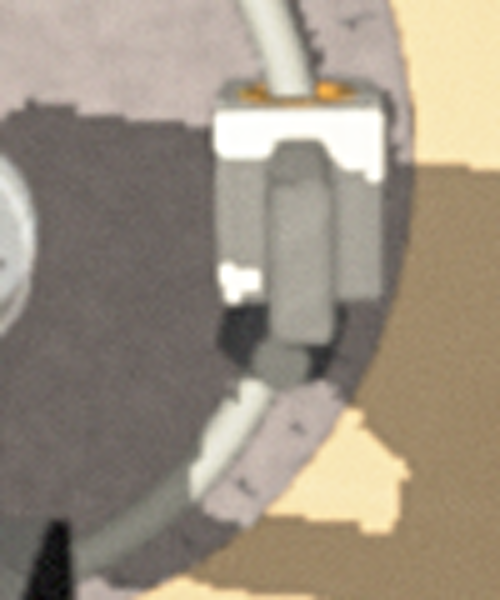

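```bash
python3 - <<'E'
from fit3 import *
G={"scene":(.5391,.0338,-.12),"wrist":(.5406,.0317,-.118)}
for f in("scene0.npz","scene6.npz","wrist1.npz","wrist6.npz"):
    n=f[:5];S=(wcloud if n=="wrist" else cloud)(load(f)).reshape(-1,3);g=G[n];S=S[np.isfinite(S[:,0])]
    q=togui(S,g);th=np.arctan2(q[:,1],q[:,0])
    m=(abs(np.hypot(*q.T)-.1)<.02)&(th<0)&(th>-.3)&(S[:,2]>.058)&(S[:,2]<.066)
    print(f,m.sum(),np.median(S[m],0),np.median(th[m]))
E
```

```text
scene0.npz 17 [0.6367 0.013  0.0603] -0.09128236785264136
scene6.npz 18 [0.6354 0.013  0.0599] -0.09033724486085731
wrist1.npz 37 [0.6355 0.01   0.0613] -0.10606128531764691
wrist6.npz 90 [0.6386 0.0112 0.0609] -0.08990062950557809
```

The shaft collar has not moved. The fin-to-stop spacing comes out at 31.6 mm (scene, 0.321 rad) and 32.8 mm (wrist, 0.332 rad), so it touches to within about 1 mm. To be sure no fraction of a millimetre opened at release, I'll nudge the block's rear face low down with shut fingers.

drive_tool --deltas '[1.5,0,0,0,3,0,0,0,4.4,0,0,0,4.4,0,3,0,4.4,0,6,0,4.4,0,8,0,4.4,0,9,0,4.4,0,9,0,4.4,0,9,0]' --hand 0

```text
t: 11.6
tcp_pos: [0.6335, 0.0871, 0.1261]
tool_rot: [0.67, 0.743, 0.001, 0.003]
force: [0.2, 0.2, -0.0]
finger_gap: -0.003
```

```bash
python3 - <<'E'
from path import *
gui();b=np.array([-np.sin(.112),np.cos(.112)]);c=np.array([.6389,.0436])
rows([(*(c+b*k),z,5.9) for k,z in((.043,.08),(.043,.047),(.033,.047),(.031,.047))])
E
```

```text
gui [0.0859 0.0659] r 0.1082 th 0.6544 Fgui 0.15 0.25
t 11.6 tcp [0.6335 0.0871 0.1261] yawY 5.93 F [ 0.17  0.23 -0.02] M [ 0.02 -0.08  0.01] gap -0.003 tilt [ 0.0054 -0.0029 -1.    ] q [-0.04  0.67  1.49 -0.    0.98 -0.14]
[[-0.07, 0.02, 4.61, 0.03], [-0.06, 0.01, 7.91, 0.03], [-1.06, 0.02, 7.91, 0.03], [-1.26, 0.02, 7.91, 0.03]]
```

drive_tool --deltas '[0,0,2.5,0,0,0,5,0,0,0,6.5,0,0,0,7.4,0,0,0,7.9,0,0,0,7.9,0,0,0,7.9,0]'

```text
t: 12.3
tcp_pos: [0.6347, 0.0868, 0.0479]
tool_rot: [0.67, 0.743, 0.001, 0.004]
force: [0.4, 0.3, -0.1]
finger_gap: -0.0
```

```bash
python3 - <<'E'
from path import *
gui();b=np.array([-np.sin(.112),np.cos(.112)]);c=np.array([.6389,.0436])
rows([(*(c+b*k),z,5.9) for k,z in((.033,.047),(.031,.047))])
import cv2
d=manip.snapshot("side")
cv2.imwrite("pics/side7.png",cv2.resize(d["frame"][150:250,250:390,::-1],None,fx=5,fy=5,interpolation=2))
E
```

```text
gui [0.0871 0.0658] r 0.1091 th 0.6467 Fgui 0.41 0.36
t 12.3 tcp [0.6347 0.0868 0.0479] yawY 5.92 F [ 0.45  0.31 -0.11] M [-0.07  0.01  0.01] gap -0.0 tilt [ 0.0071 -0.0029 -1.    ] q [-0.04  0.78  1.52 -0.    0.83 -0.14]
[[-1.04, -0.06, 0.1, 0.02], [-1.24, -0.06, 0.1, 0.02]]
```

View pics/side7.png

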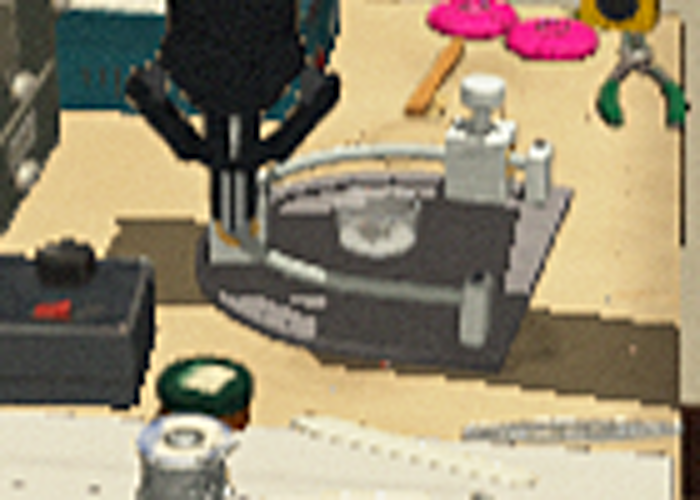

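The shut fingers hang behind the block at about (235,195), clear of the rod. I'll advance slowly and watch the force.

drive_tool --deltas '[-0.2,0,0,0,-0.4,-0.03,0,0,-0.6,-0.05,0,0,-0.8,-0.05,0,0,-0.9,-0.05,0,0,-0.9,-0.05,0,0]'

```text
t: 12.95
tcp_pos: [0.6352, 0.0776, 0.0481]
tool_rot: [0.67, 0.743, 0.001, 0.004]
force: [-0.5, -0.7, 0.3]
finger_gap: 0.0
```

drive_tool --deltas '[-0.1,0,0,0,-0.15,0,0,0,-0.15,0,0,0]'

```text
t: 13.25
tcp_pos: [0.6354, 0.0761, 0.048]
tool_rot: [0.67, 0.743, 0.001, 0.004]
force: [-0.2, 0.3, 0.2]
finger_gap: -0.004
```

drive_tool --deltas '[-0.1,0,0,0,-0.15,0,0,0,-0.15,0,0,0]'

```text
t: 13.55
tcp_pos: [0.6355, 0.0746, 0.048]
tool_rot: [0.67, 0.743, 0.001, 0.004]
force: [0.2, 1.5, 0.2]
finger_gap: -0.001
```

drive_tool --deltas '[-0.05,0,0,0,-0.1,0,0,0,-0.1,0,0,0]'

```text
t: 13.85
tcp_pos: [0.6358, 0.074, 0.0481]
tool_rot: [0.67, 0.742, 0.002, 0.004]
force: [0.4, 1.9, -0.9]
finger_gap: -0.0
```

drive_tool --deltas '[-0.05,0,0,0,-0.1,0,0,0,-0.1,0,0,0]'

```text
t: 14.15
tcp_pos: [0.6362, 0.0737, 0.0483]
tool_rot: [0.67, 0.742, 0.002, 0.004]
force: [1.1, 4.3, 0.7]
finger_gap: -0.001
```

drive_tool --deltas '[-0.1,0,0,0,-0.15,0,0,0,-0.15,0,0,0]'

```text
t: 14.45
tcp_pos: [0.6369, 0.0732, 0.0487]
tool_rot: [0.67, 0.742, 0.003, 0.004]
force: [0.2, 7.2, 1.4]
finger_gap: -0.003
```

drive_tool --deltas '[0.1,0,0,0,0.4,0,0,0,0.8,0,0,0,1.2,0,0,0,1.2,0,-1.5,0,1.2,0,-5,0,1.2,0,-10,0,1.2,0,-14,0,1.2,0,-14,0,1.2,0,-14,0]'

```text
t: 15.45
tcp_pos: [0.6349, 0.085, 0.191]
tool_rot: [0.67, 0.742, 0.005, 0.005]
force: [-1.3, -0.5, -0.3]
finger_gap: -0.004
```

```bash
python3 - <<'E'
from path import *
import cv2
rows([])
for n in("scene","wrist"):
    d=manip.snapshot(n);np.savez(f"{n}8.npz",**{k:np.array(v) for k,v in d.items()})
    f=d["frame"][:,:,::-1]
    if n=="scene":f=cv2.resize(f[200:300,360:460],None,fx=6,fy=6,interpolation=2)
    cv2.imwrite(f"pics/{n}8.png",f)
from fit3 import *
G={"scene":(.5391,.0338,-.12),"wrist":(.5406,.0317,-.118)}
for f in("scene8.npz","wrist8.npz"):
    n=f[:5];S=(wcloud if n=="wrist" else cloud)(load(f)).reshape(-1,3);g=G[n];S=S[np.isfinite(S[:,0])]
    q=togui(S,g);th=np.arctan2(q[:,1],q[:,0])
    m=(abs(np.hypot(*q.T)-.1)<.02)&(th<0)&(th>-.3)&(S[:,2]>.058)&(S[:,2]<.066);s=np.median(S[m],0)
    m2=(np.hypot(S[:,0]-.638,S[:,1]-.044)<.03)&(S[:,2]>.095)&(S[:,2]<.106)
    r=cv2.minAreaRect(S[m2][:,:2].astype(np.float32)*1000);c=np.array(r[0])/1000;qc=togui(c[None],g)[0]
    K=S[(S[:,2]>.08)&(S[:,2]<.095)&(np.hypot(S[:,0]-.4995,S[:,1]+.0635)<.03)]
    print(n,"stop",m.sum(),s,np.median(th[m]),"fin",m2.sum(),r,np.arctan2(qc[1],qc[0]),"dist",np.hypot(*(s[:2]-c)),"knob",cv2.minEnclosingCircle(K[:,:2].astype(np.float32)*1000) if len(K) else 0)
E
```

```text
t 15.45 tcp [0.6349 0.085  0.191 ] yawY 5.84 F [-1.28 -0.51 -0.3 ] M [-0.    0.05 -0.01] gap -0.004 tilt [ 1.360e-02 -1.000e-04 -9.999e-01] q [-0.04  0.59  1.44  0.    1.1  -0.14]
[]
scene stop 17 [0.6367 0.0132 0.0599] -0.08792289614337025 fin 63 ((636.868896484375, 43.64915466308594), (12.975448608398438, 29.134132385253906), 8.330114364624023) 0.22040042172945293 dist 0.03044942375605399 knob ((499.2505187988281, -62.41094970703125), 14.223026275634766)
wrist stop 0 [nan nan nan] nan fin 125 ((639.0532836914062, 54.49520492553711), (10.95229434967041, 7.144920349121094), 3.915066957473755) 0.34552407873091184 dist nan knob ((499.1131591796875, -59.234004974365234), 13.051250457763672)
  return _methods._mean(a, axis=axis, dtype=dtype,
  ret = um.true_divide(
  ret = ret.dtype.type(ret / rcount)
```

View pics/scene8.png

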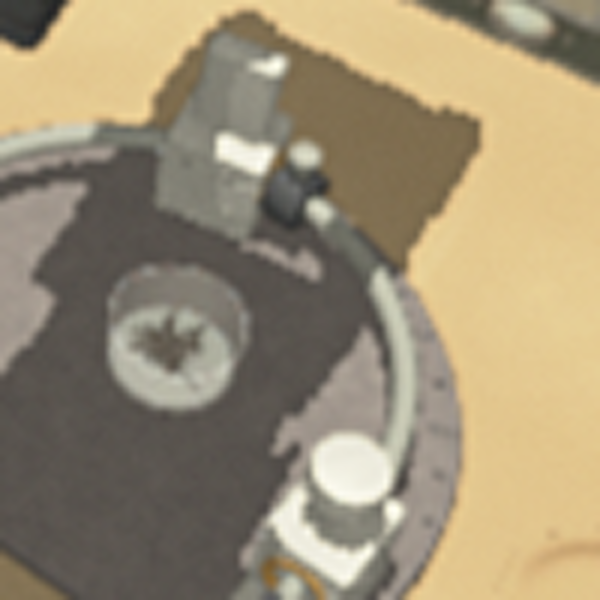

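The slider at crop (215,150) sits flush against the collar at (298,190). The knob slider is unchanged and the gripper is clear. Handing in.

```bash
python3 -c "
from station import manip
print(manip.sign_off())"
```

```text
the job is handed in; nothing more can be done
None
```

I slid the finned slider along its leg and round the bend, turning it with the rod, until it met the stop collar. I then let go of it. The job took about 15.5 s, and the forces I read at the ends of moves stayed under about 8 N.

- **Contact:** The gripped slider met the stop at a bend angle of 0.230 rad (predicted 0.233). After letting go, I nudged the block's rear face with the shut fingers to make sure it was seated; the push built to about 7 N against the stop.
- **Spacing:** The last scene-camera view gives 30.4 mm between the fin and stop points. Before the nudge I measured 31.6 mm (scene) and 32.8 mm (wrist). Contact is about 32 mm, and the cameras are good to about 2 mm.
- **Stop collar and knob slider:** In the last scene view both were where they started, within about 1 mm. The gripper was well clear.
- **Checks that failed or disagreed:** The last wrist picture could not confirm the result, because the gripper hid the stop and part of the fin. The side-camera fit of the guide's angle disagreed with the others, so I did not use it.

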